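# Raise the counterweighted light shield and push the slide carrier home

## Robot

A 6-joint arm with a two-finger parallel gripper is mounted at the origin on the work surface. World frame = base frame: x ahead of the robot, y to its left, z up, the work surface at z = 0. Lengths are in m, angles in rad, forces in N, time in s.
With the tool pointing down it reaches from about 0.325 to 0.85 m from the base axis. Payload 15.5 kg.
Tool frame: the origin (TCP) lies midway between the tips of the shut fingers; the grasp point (between the pads) lies 19 mm behind it; z points along the fingers, y is the line along which they close (so a half turn about z gives the same grasp; the last joint's range is limited). The gripper opens to 91 mm and grips with 3 to 60 N. Pads are 32 mm wide; open, the fingers measure 118 mm over their backs; the gripper's body (76 mm by 178 mm) begins 60 mm behind the grasp point.
Start: joints at [-1.236, 0.494, 1.345, -0, 1.302, -0.096], TCP at [0.26, -0.568, 0.186] pointing down, gripper open.
Joint ranges: [-2.91, 2.91], [-0.82, 2.16], [0.22, 2.67], [-1.22, 4.37], [0.12, 2.79], [-3.08, 3.08]. Speed limits (rad/s): [1.89, 1.89, 2.57, 3.01, 3.01, 3.01].

## Interface

Orientations are given as [roll, pitch, yaw] about the fixed x, y, z axes, in that order (R = Rz(yaw) Ry(pitch) Rx(roll)).
In Python, from cell import manip gives the robot as it stands.
- The arm moves only by the tool apply_moves, never from a script. Its argument "rows" is a list of rows, each a list of 5 numbers: the shift along the tool's x, y, z in m, then the turn about the tool's z in rad, then the opening, from 0 (shut) to 1 (fully open). In form: [[dx, dy, dz, turn, jaw], ...]. A call has 1 to 10 rows; each row shifts and turns the commanded pose from where the row before left it, along the tool's axes as they then stand; what a row does not reach is not made up. A row lasts 1/10 s, in which the tool goes at most 50 mm and 8.59 degrees, less where a joint would pass 70% of its speed; a pose out of reach is approached as far as the arm can. A call with a gripper value outside its range is refused whole. The fingers move at their own pace and stop on an object; "grip_force" is the grip in N (left out, the last holds). Time passes only in rows, so rows that do not move let the fingers close. It gives the time, the measured TCP pose, the force, the opening and the grip force at its end, in the units of the state.
- manip.read_state(): the state, without advancing time (a new reading comes with each control period).
- manip.read_camera(name): name is "scene" or "side" or "wrist"; returns the picture (400x640x3 uint8, red, green, blue); there is no depth.
- manip.camera_params(name): a dict with "fovy" (degrees; the focal length in pixels is half the picture's height over the tangent of half this angle, whatever the lens; pixels are square), "cx", "cy" (the principal point, pixels), "D" ([k1, k2, p1, p2, k3] as OpenCV has them; the pictures are not rectified), "rvec" (rotation vector, rad) and "tvec" (3), from world to camera coordinates, as OpenCV has them; the wrist camera has in their place "hand_eye" (4x4, takes a point from camera to tool coordinates, whose origin is the TCP and whose axes are the flange's). Camera axes: x right, y down, z forward; pixel columns grow to the right and rows downward; lengths in m; the calibration is good to about 2 mm. A picture is of the moment at which its call begins: read the wrist's pose just before it. camera_params takes no time and is no camera call.
- manip.finish_job(): hands the job in; it is judged then, once.
The state is a dict: "time": time; "q": joint angles; "qvel": joint speeds; "joint_torque": joint torques, N m; "ee_pos": TCP position; "tcp_rot": TCP orientation; "ft_force": force on the tool from outside, world axes, zero at the start; "ft_torque": the same for the moment, N m; "width": finger opening in m; "grasp_force": force on a finger pad.
Only numpy, scipy, OpenCV 4.12 (cv2) and the standard library are available. Lean on these libraries where they do the work, as an engineer would, in place of code of your own. Each camera call takes 0.05 s, during which the arm holds its last target. There are 200 camera calls.

## Task

With the fingertips, push the amber light shield of the slide stage up past its balance point so that it stays raised by itself. Then push the slide carrier along its guides, towards the hinge side, until it sits fully home against the end stop. Do not pick anything up or disturb the things around the stage, and finish with the fingers clear.

Things in the scene. Friction and masses are not known exactly. Their poses are not given: they have to be found in the camera images.
- stage: Slide stage: a fixed cream block, 260 (x) by 190 (y) by 30 mm, yaw up to 20 degrees. Origin: centre of its underside; +x runs from its open front (robot side) towards hinge and end stop, z up. On its top (z = 30 mm) two rails, 6 mm high and 53.6 mm apart, run along x from -110 to +40 mm. Two posts, 30 by 12 mm, rise to z = 142 mm at x = +70, y = +-82 mm and carry the hinge.
- end_stop (a point): Middle of the lower edge of the end stop's front face, at x = +40, y = 0, z = 30 mm on the stage. The stop is a dark steel block across the rails, 70 mm wide and 18 mm high. The carrier is home when its back edge touches it.
- counterweight (a point): Middle of the steel counterweight roller (130 mm long, 38 mm diameter), fixed to the shield 50 mm behind and 35 mm above the hinge when lowered. Balance point at joint 0.94 rad: below it the shield drops back to 0, above it it carries on by itself, damped, to its upper stop (up to about three seconds) and stays.
- shield_hinge (a point): Centre of the shield's hinge axle, fixed on the stage at x = +70, y = 0, z = 125 mm; the axle runs along the stage's y.
- shield (a joint): Angle of the light shield, rad: 0 = lowered, level over the stage with its bar towards the stage's -x (so at the start); grows as the bar swings up and then over towards +x; 1.57 = upright; upper stop 1.70. An amber plate 130 by 112 by 4 mm between two 8 mm side arms, nothing hanging below them; 0.56 to 0.88 kg with counterweight; the bar needs 1 to 2 N to rise.
- shield_bar (a point): Middle of the shield's front bar: a round aluminium bar, 12 mm diameter, 130 mm long along the stage's y, 170 mm from the hinge axle, moving with the shield. Lowered, its centre is 125 mm above the table, with over 60 mm of free height above the carrier below it.
- carrier: Slide carrier: loose aluminium plate 76 (x) by 50 (y) by 8 mm, 0.08 to 0.18 kg, with a glass slide on top and an upright push tab 40 mm wide, 4 mm thick along its front edge (outer face at x = -38 mm, top at z = 24 mm). Origin: centre of its underside; axes as the stage's. Lies between the rails under the lowered shield, 28 to 50 mm short of home; home is x = +2 mm in the stage's frame.
- oil_bottle: Bystander: dropper bottle, 32 mm diameter, 70 mm high, about 170 mm to one side of the stage's centre. Origin under its centre.
- slide_box: Bystander: grey box 90 by 40 by 35 mm, about 170 mm to the other side of the stage's centre. Origin under its centre.
- jar: Bystander: jar, 60 mm diameter, 80 mm high, far left. Origin under its centre.
- mouse: Bystander: round black computer mouse, 62 mm, 34 mm high, right of the stage. Origin under its centre.
- beaker: Bystander: glass cup, 64 mm diameter, 85 mm high, right. Origin under its centre.
- hex_driver: Bystander: screwdriver lying on the table, 160 mm long, left.

How it is judged:
By the outcome, as a careful person would: the job done as asked, in the order asked, and still so for the second after the job is handed in, with the robot touching nothing.
It also fails if it takes over 56 s, if anything falls off the work surface, if the arm or the gripper's body presses on something with over 40 N, if the wrist force passes 120 N, or if a joint passes its speed limit or range.

## Working session

There is one attempt and no reset: what is moved stays moved. The work goes in short steps, Python scripts to look and compute and a tool call to move; the robot and the scene stay as the last step left them, time stands still between calls to the robot, and variables do not carry over. Pictures are saved under pics/ and viewed, at most 10 in all, crops included, and the job is handed in when it is done.

Besides the shell and the picture viewer there is one more tool, called after "Request:" as name([rows], argument=value, ...), one row to a line, values as JSON. apply_moves: Moves the arm, as the interface text tells. Its arguments: {"type":"object","properties":{"rows":{"type":"array"},"grip_force":{"type":"number"}},"required":["rows"]}

```bash
mkdir -p pics; ls; python3 - <<'E'
from cell import manip
import cv2,numpy as np
s=manip.read_state(); print({k:np.round(v,3) for k,v in s.items()})
for n in("scene","side"):
    cv2.imwrite(f"pics/{n}0.png",manip.read_camera(n)[:,:,::-1])
for n in("scene","side","wrist"): print(n,manip.camera_params(n))
E
```

```text
pics
{'time': np.float64(0.0), 'q': array([-1.236,  0.494,  1.346,  0.   ,  1.303, -0.095]), 'qvel': array([-0.   ,  0.001, -0.001, -0.001,  0.   , -0.   ]), 'joint_torque': array([-0.0000e+00, -8.7883e+01, -3.8185e+01,  7.1000e-02,  5.3000e-02,
       -0.0000e+00]), 'ee_pos': array([ 0.26 , -0.568,  0.185]), 'tcp_rot': array([-3.14, -0.  ,  0.43]), 'ft_force': array([-0.287, -0.028,  0.907]), 'ft_torque': array([-0.033, -0.046,  0.048]), 'grasp_force': np.float64(0.0), 'width': np.float64(0.091)}
scene {'fovy': 55.335729697342146, 'cx': 319.20623665171485, 'cy': 194.73640946328777, 'D': array([0.00455809, 0.        , 0.        , 0.        , 0.        ]), 'rvec': array([ 2.30473422,  0.56994857, -0.26026754]), 'tvec': array([-0.52064288, -0.07623161,  1.66924   ])}
side {'fovy': 46.595860582539366, 'cx': 318.54441246626567, 'cy': 204.26160592353554, 'D': array([-0.05545024,  0.        ,  0.        ,  0.        ,  0.        ]), 'rvec': array([ 0.16267802, -2.91783972,  1.06937315]), 'tvec': array([0.57894115, 0.12402404, 1.66022262])}
wrist {'fovy': 65.95366487940048, 'cx': 325.3129461787361, 'cy': 196.05934145717774, 'D': array([-0.04778843,  0.        ,  0.        ,  0.        ,  0.        ]), 'hand_eye': array([[-2.76998598e-05, -9.62678866e-01, -2.70646265e-01,
         7.59599658e-02],
       [ 9.99999909e-01,  8.86734802e-05, -4.17755413e-04,
         3.24770314e-04],
       [ 4.26163454e-04, -2.70646252e-01,  9.62678775e-01,
        -1.98576353e-01],
       [ 0.00000000e+00,  0.00000000e+00,  0.00000000e+00,
         1.00000000e+00]])}
```

View pics/scene0.png

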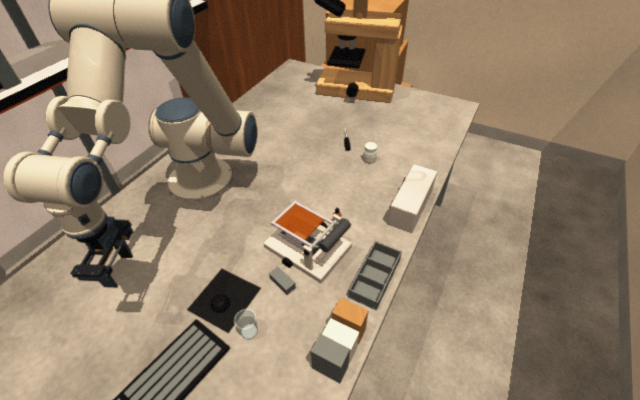

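View pics/side0.png

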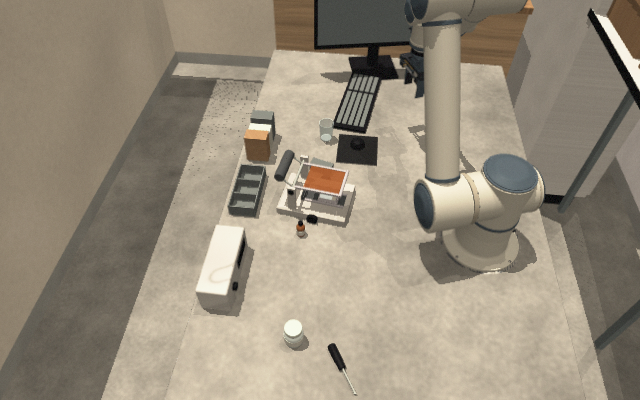

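The scene view shows the amber plate at about (302,222) and the steel roller at (335,235), with the slide box at (283,279). The side view shows the plate at (325,180), the bottle at (301,229) and the stage around (315,200).

```bash
cat > h.py <<'E'
from cell import manip
import cv2,numpy as np
from scipy.spatial.transform import Rotation as R
def KD(p,h=400):
    f=h/2/np.tan(np.radians(p["fovy"])/2)
    return np.array([[f,0,p["cx"]],[0,f,p["cy"]],[0,0,1]]),p["D"]
def ext(n,s=None):
    p=manip.camera_params(n)
    if n!="wrist":
        Rm=cv2.Rodrigues(p["rvec"])[0]; return p,Rm,np.array(p["tvec"])
    T=np.eye(4);T[:3,:3]=R.from_euler("xyz",s["tcp_rot"]).as_matrix();T[:3,3]=s["ee_pos"]
    W=np.linalg.inv(T@p["hand_eye"]); return p,W[:3,:3],W[:3,3]
def plane(n,uv,z,s=None):
    p,Rm,t=ext(n,s);K,D=KD(p)
    d=cv2.undistortPoints(np.float64(uv).reshape(-1,1,2),K,D)[:,0]
    d=np.c_[d,np.ones(len(d))]@Rm; c=-Rm.T@t
    return c+d*((z-c[2])/d[:,2])[:,None]
def proj(n,X,s=None):
    p,Rm,t=ext(n,s);K,D=KD(p)
    return cv2.projectPoints(np.float64(X).reshape(-1,3),cv2.Rodrigues(Rm)[0],t,K,D)[0][:,0]
E
python3 - <<'E'
from h import *
for n in("scene","side"):
    im=cv2.imread(f"pics/{n}0.png");h=cv2.cvtColor(im,cv2.COLOR_BGR2HSV)
    m=cv2.inRange(h,(3,170,90),(14,255,255))
    k,l,st,c=cv2.connectedComponentsWithStats(m)
    t=(302,222) if n=="scene" else (325,180)
    i=l[t[1],t[0]];print(n,i,st[i],c[i])
    ct=max(cv2.findContours(np.uint8(l==i),0,1)[0],key=cv2.contourArea)
    P=plane(n,ct[:,0],.127)
    r=cv2.minAreaRect(np.float32(P[:,:2]*1000));print(r)
    b=cv2.boxPoints(r);print(b.round())
    x,y=t;cv2.imwrite(f"pics/{n}0c.png",cv2.resize(im[y-60:y+75,x-80:x+80],None,fx=4.4,fy=4.4,interpolation=2))
a=cv2.imread("pics/scene0c.png");b=cv2.imread("pics/side0c.png")
cv2.imwrite("pics/both.png",cv2.resize(np.vstack([a,b]),(500,600*704//704)) if 0 else cv2.resize(np.hstack([a,b]),(800,338)))
E
```

```text
scene 145 [276 205  47  34 853] [299.63657679 221.22391559]
((575.3435668945312, -109.03956604003906), (105.12799835205078, 126.6171646118164), 81.09403228759766)
[[ 505. -151.]
 [ 630. -171.]
 [ 646.  -67.]
 [ 521.  -47.]]
side 1 [305 167  40  26 626] [324.21565495 178.60223642]
((574.5587158203125, -110.03131103515625), (100.86279296875, 124.73088073730469), 81.50106048583984)
[[ 505. -151.]
 [ 629. -169.]
 [ 644.  -69.]
 [ 520.  -51.]]
```

View pics/both.png

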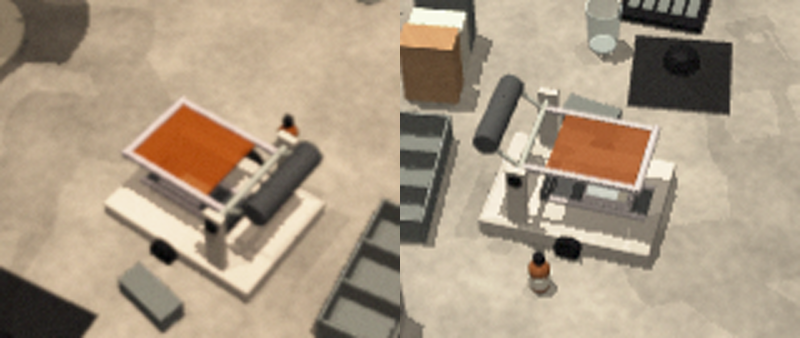

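The close-up shows the shield lowered and level, with the roller behind the hinge and the carrier under the plate. Both views agree on the plate centre at (575, -110) mm and a yaw of about -8.8°. That puts the bar at about (506, -99), the stage origin at (605, -114) and the hinge at (674, -125).

The tool can only point down, so I'll raise the shield by pressing its counterweight down with the shut fingertips. I'll turn and lift first.

Request:
apply_moves([
  [0,0,-0.02,0.146,0],
  [0,0,-0.025,0.146,0],
  [0,0,-0.025,0.146,0],
  [0,0,-0.02,0.146,0],
  [0,-0.03,0,0,0],
  [0.01,-0.035,0,0,0],
  [0.02,-0.035,0,0,0],
  [0.02,-0.035,0,0,0],
  [0.02,-0.035,0,0,0],
  [0.02,-0.035,0,0,0],
], grip_force=20)

```text
time: 1.1
ee_pos: [0.3815, -0.3779, 0.2755]
tcp_rot: [-3.141, 0.0, -0.154]
ft_force: [1.5, -0.3, 0.2]
width: 0.0141
grasp_force: 0.0
```

Request:
apply_moves([
  [0.025,-0.035,0,0,0],
  [0.025,-0.035,0,0,0],
  [0.025,-0.035,0,0,0],
  [0.025,-0.035,0,0,0],
  [0.025,-0.03,0,0,0],
  [0.025,-0.03,0,0,0],
  [0.025,-0.03,0,0,0],
  [0.025,-0.03,0,0,0],
  [0.025,-0.02,0,0,0],
  [0.02,-0.01,0,0,0],
])

```text
time: 2.1
ee_pos: [0.6687, -0.1284, 0.2751]
tcp_rot: [-3.141, 0.001, -0.152]
ft_force: [-1.4, -0.8, 0.0]
width: 0.0004
grasp_force: 0.0
```

```bash
python3 - <<'E'
from h import *
s=manip.read_state();im=manip.read_camera("wrist")[:,:,::-1].copy()
print(s["ee_pos"],s["tcp_rot"])
cv2.imwrite("pics/w1.png",im)
c,sn=np.cos(-.153),np.sin(-.153)
def W(x,y,z): return [.605+c*x-sn*y,-.114+sn*x+c*y,z]
# predicted: post tops, roller ends/centre
P=[W(70,0,0) for _ in ()]+[W(.07,.082,.142),W(.07,-.082,.142),W(.12,.065,.16),W(.12,-.065,.16),W(.12,0,.179)]
q=proj("wrist",P,s);print(q.round())
for a in q: cv2.drawMarker(im,tuple(int(v) for v in a),(0,255,0),0,12,1)
cv2.imwrite("pics/w1m.png",im)
E
```

```text
[ 0.66871037 -0.12839886  0.27509348] [-3.14116980e+00  7.36678420e-04 -1.52471976e-01]
[[246. 177.]
 [395. 177.]
 [256. 132.]
 [385. 132.]
 [320. 133.]]
```

View pics/w1m.png

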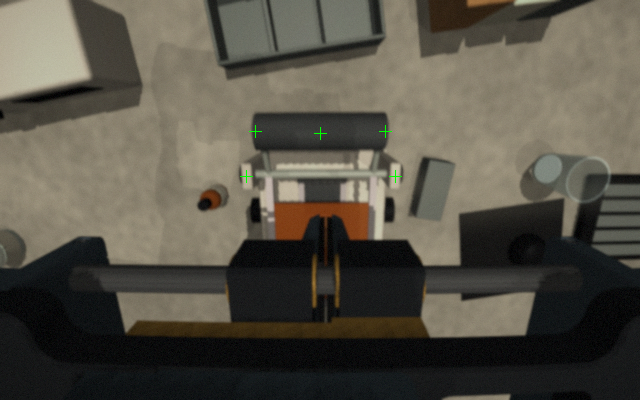

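The predicted marks sit on the roller ends (255,132)/(385,132) and the post tops (246,177)/(395,177) within about 2 px, so the stage pose is confirmed. Next I move over the roller and come down to just above its top at z = 0.179.

Request:
apply_moves([
  [0.02,-0.0045,0,0,0],
  [0.025,0,0,0,0],
  [0.02,0,0.01,0,0],
  [0,0,0.025,0,0],
  [0,0,0.025,0,0],
  [0,0,0.02,0,0],
  [0,0,0,0,0],
  [0,0,0.006,0,0],
  [0,0,0.006,0,0],
])

```text
time: 3.05
ee_pos: [0.7331, -0.1362, 0.1847]
tcp_rot: [3.141, -0.002, -0.154]
ft_force: [0.1, 0.0, -0.3]
width: 0.0006
grasp_force: 0.0
```

Request:
apply_moves([
  [0,0,0.006,0,0],
  [0,0,0.006,0,0],
  [0,0,0.005,0,0],
  [0,0,0.005,0,0],
  [0,0,0,0,0],
])

```text
time: 3.55
ee_pos: [0.732, -0.1359, 0.1607]
tcp_rot: [-3.141, 0.001, -0.154]
ft_force: [0.1, 0.5, 0.7]
width: 0.0001
grasp_force: 0.0
```

Request:
apply_moves([
  [0,0,0.005,0,0],
  [0,0,0.005,0,0],
  [0,0,0,0,0],
])

```text
time: 3.85
ee_pos: [0.7325, -0.136, 0.1512]
tcp_rot: [-3.142, -0.0, -0.154]
ft_force: [-0.6, 0.7, -0.2]
width: 0.0001
grasp_force: 0.0
```

```bash
python3 - <<'E'
from h import *
im=manip.read_camera("side")[:,:,::-1].copy();print(manip.read_state()["ft_force"])
a=im[90:240,230:390];b=manip.read_camera("scene")[:,:,::-1][140:290,220:380]
cv2.imwrite("pics/press.png",cv2.resize(np.hstack([b,a]),(800,375),interpolation=2))
E
```

```text
[-0.33990091 -0.12074407  0.4475951 ]
```

View pics/press.png

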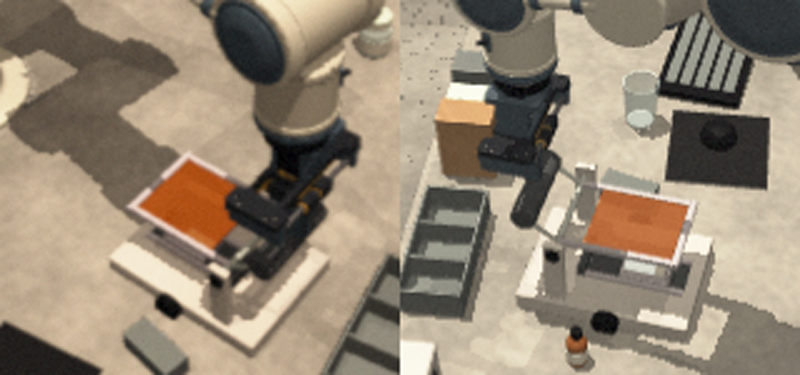

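The shield looks nearly unmoved: the roller is at side pixel (284,166) and the plate at (328,180). I'll check that numerically against the model.

```bash
cat >> h.py <<'E'
c,sn=np.cos(-.153),np.sin(-.153)
def W(x,y,z): return [.605+c*x-sn*y,-.114+sn*x+c*y,z]
def shield(r,h,y,th): # r towards -x from hinge, h above, joint th
    return W(.07-r*np.cos(th)+h*np.sin(th),y,.125+r*np.sin(th)+h*np.cos(th))
def angle(n="side"):
    im=cv2.cvtColor(manip.read_camera(n),cv2.COLOR_RGB2HSV)
    m=cv2.inRange(im,(3,150,70),(14,255,255));q0=proj(n,[shield(.099,.002,0,0)])[0]
    k,l,st,ce=cv2.connectedComponentsWithStats(m)
    g=[i for i in range(1,k) if st[i,4]>100 and np.hypot(*(ce[i]-q0))<70]
    return [(st[i],ce[i].round(1)) for i in g]
E
python3 - <<'E'
from h import *
s=manip.read_state()
for n in("side","scene"):
    print(n,angle(n))
    for th in(0,.1,.3,.5): print(th,proj(n,[shield(.099,.002,0,th),shield(.17,0,0,th),shield(-.05,.035,0,th)]).round(1).tolist())
    print("tcp",proj(n,[s["ee_pos"]]).round(1), s["ee_pos"])
    im=manip.read_camera(n)[:,:,::-1].copy()
    x,y=proj(n,[s["ee_pos"]])[0].astype(int)
    cv2.drawMarker(im,(x,y),(0,255,0),0,5,1)
    a=cv2.resize(im[y-35:y+25,x-35:x+35],(400,343),interpolation=2)
    b=a if n=="side" else np.hstack([b,a])
cv2.imwrite("pics/tip.png",b)
E
```

```text
side [(array([304, 166,  41,  27, 758], dtype=int32), array([324.3, 179.1]))]
0 [[323.8, 178.8], [343.0, 183.0], [283.9, 164.5]]
0.1 [[323.7, 176.8], [343.0, 179.7], [283.1, 165.3]]
0.3 [[322.6, 172.8], [341.6, 172.8], [281.9, 167.2]]
0.5 [[320.4, 168.8], [338.3, 165.7], [281.4, 169.4]]
tcp [[281.7 165.2]] [ 0.73231828 -0.13599931  0.15155141]
scene [(array([276, 204,  39,  35, 768], dtype=int32), array([297.2, 221.2]))]
0 [[299.7, 220.9], [284.1, 212.3], [335.2, 234.8]]
0.1 [[299.7, 219.1], [283.9, 209.1], [336.0, 236.3]]
0.3 [[300.4, 215.9], [284.6, 203.4], [337.2, 239.2]]
0.5 [[302.0, 213.3], [286.8, 198.6], [337.8, 241.8]]
tcp [[337.1 238.3]] [ 0.73231828 -0.13599931  0.15155141]
```

View pics/tip.png

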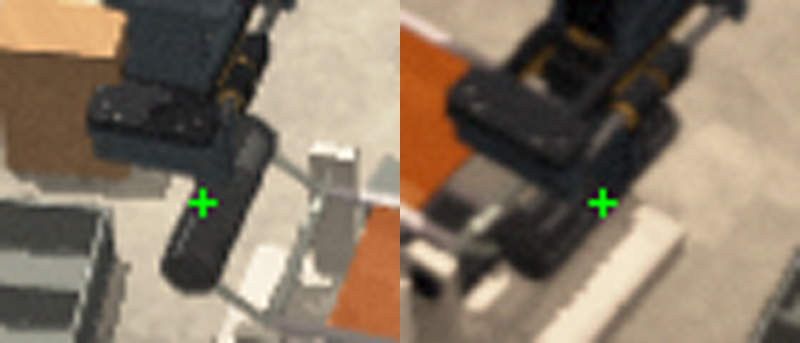

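The finger tip appears to end about 5 px above the TCP marker in both views, just on top of the roller. There is no contact force and the shield hasn't moved. I'll carry on down gently and watch the force.

Request:
apply_moves([
  [0,0,0.004,0,0],
  [0,0,0.004,0,0],
  [0,0,0.004,0,0],
  [0,0,0,0,0],
])

```text
time: 4.55
ee_pos: [0.7334, -0.1362, 0.1402]
tcp_rot: [3.141, -0.002, -0.154]
ft_force: [3.4, -0.3, 4.9]
width: 0.0006
grasp_force: 2.5
```

```bash
python3 -c "
from h import *
print(manip.read_state()['ft_force'],angle())"
```

```text
[ 3.3677831  -0.27490861  4.85870594] [(array([304, 165,  41,  22, 710], dtype=int32), array([323.8, 175.1]))]
```

Contact: about 5 N up on the tool, and the plate has risen to roughly 0.2 rad. Continuing.

Request:
apply_moves([
  [0,0,0.005,0,0],
  [0,0,0.005,0,0],
  [0,0,0.005,0,0],
  [0,0,0.005,0,0],
  [0,0,0,0,0],
])

```text
time: 5.1
ee_pos: [0.7313, -0.1358, 0.1183]
tcp_rot: [-3.141, 0.003, -0.154]
ft_force: [-0.7, -0.5, 0.5]
width: 0.0004
grasp_force: 0.0
```

```bash
python3 - <<'E'
from h import *
print(manip.read_state()['ft_force'],angle())
for th in(.3,.5,.7,.9,1.1,1.4,1.7): print(th,proj("side",[shield(.099,.002,0,th),shield(.17,0,0,th)]).round(1).tolist())
im=manip.read_camera("side")[:,:,::-1]
cv2.imwrite("pics/p2.png",cv2.resize(im[90:240,230:390],(640,600),interpolation=2))
E
```

```text
[-0.72777223 -0.45725662  0.49657228] [(array([302, 154,  36,  28, 527], dtype=int32), array([319.9, 167.4]))]
0.3 [[322.6, 172.8], [341.6, 172.8]]
0.5 [[320.4, 168.8], [338.3, 165.7]]
0.7 [[317.3, 165.0], [333.1, 158.9]]
0.9 [[313.3, 161.5], [326.4, 152.5]]
1.1 [[308.6, 158.4], [318.2, 146.9]]
1.4 [[300.8, 155.1], [304.4, 140.8]]
1.7 [[292.6, 153.5], [289.9, 137.9]]
```

View pics/p2.png

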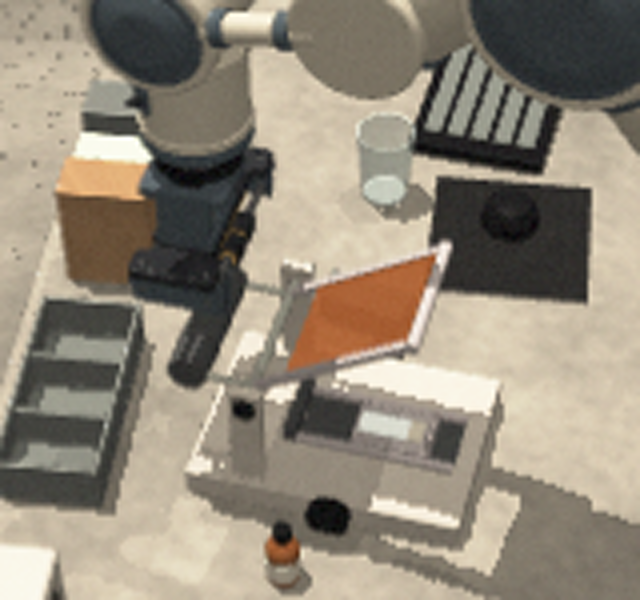

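The plate is now raised to about 0.55 rad, with the tip on the roller at crop pixel (235,280). Pressing on past the balance point.

Request:
apply_moves([
  [0,0,0.005,0,0],
  [0,0,0.005,0,0],
  [0,0,0.005,0,0],
  [0,0,0.005,0,0],
  [0,0,0.005,0,0],
])

```text
time: 5.7
ee_pos: [0.7322, -0.136, 0.0939]
tcp_rot: [-3.142, 0.001, -0.154]
ft_force: [-0.1, 0.1, 0.8]
width: 0.0007
grasp_force: 0.5
```

```bash
python3 -c "
from h import *
print(manip.read_state()['ft_force'],angle())"
```

```text
[-0.07051757  0.14367032  0.7741448 ] [(array([301, 144,  24,  33, 213], dtype=int32), array([311.9, 160.4]))]
```

Request:
apply_moves([
  [0,0,0.006,0,0],
  [0,0,0.006,0,0],
  [0,0,0.004,0,0],
])

```text
time: 6.05
ee_pos: [0.7321, -0.1359, 0.0778]
tcp_rot: [-3.141, 0.001, -0.154]
ft_force: [0.3, -0.3, -0.7]
width: 0.0006
grasp_force: 0.0
```

```bash
python3 -c "
from h import *
print(manip.read_state()['ft_force'],angle())"
```

```text
[ 0.34529168 -0.31975602 -0.67651704] []
```

It is past balance: 0.95 rad before the last press, and it has moved further since. I'll back off towards +x, then rise.

Request:
apply_moves([
  [0.02,0,0,0,0],
  [0.025,0,-0.01,0,0],
  [0.025,0,-0.02,0,0],
  [0,0,-0.035,0,0],
  [0,0,-0.04,0,0],
  [0,0,-0.04,0,0],
  [0,0,-0.04,0,0],
  [0,0,-0.04,0,0],
  [0,0,-0.04,0,0],
  [0,0,-0.03,0,0],
])

```text
time: 7.1
ee_pos: [0.8015, -0.1467, 0.3768]
tcp_rot: [3.141, -0.003, -0.154]
ft_force: [1.0, 1.1, -0.2]
width: 0.0005
grasp_force: 0.0
```

```bash
python3 - <<'E'
from h import *
print(manip.read_state()['ft_force'])
im=manip.read_camera("side")[:,:,::-1]
cv2.imwrite("pics/p3.png",cv2.resize(im[50:240,200:400],(600,570),interpolation=2))
E
```

```text
[ 0.98386425  1.13191231 -0.21821538]
```

View pics/p3.png

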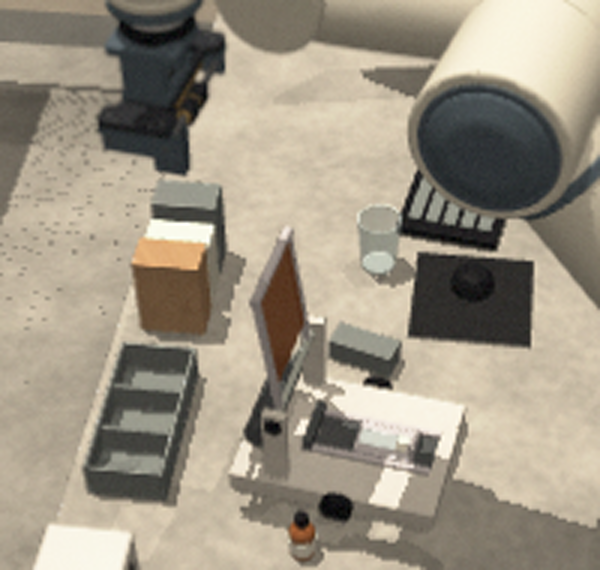

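The shield is up, its plate upright at crop pixel (280,310). The carrier lies between the rails, with its tab at about (427,447). Next I fly over the shield to the front and look with the wrist camera.

Request:
apply_moves([
  [-0.02,0,0,0,0],
  [-0.03,0,0,0,0],
  [-0.03,0,0,0,0],
  [-0.03,0,0,0,0],
  [-0.03,0,0,0,0],
  [-0.03,0,0,0,0],
  [-0.03,0,0,0,0],
  [-0.03,0,0,0,0],
  [-0.03,0,0,0,0],
  [-0.03,0,0,0,0],
])

```text
time: 8.15
ee_pos: [0.5136, -0.102, 0.3734]
tcp_rot: [3.142, -0.0, -0.154]
ft_force: [-0.0, -0.8, -0.1]
width: 0.0004
grasp_force: 0.0
```

Request:
apply_moves([
  [-0.02,0,0.01,0,0],
  [-0.015,0,0.03,0,0],
  [-0.01,0,0.03,0,0],
  [-0.01,0,0.03,0,0],
  [0,0,0.03,0,0],
  [0,0,0,0,0],
])

```text
time: 8.75
ee_pos: [0.4584, -0.093, 0.2408]
tcp_rot: [-3.141, 0.006, -0.154]
ft_force: [0.4, 0.4, 0.6]
width: 0.0006
grasp_force: 0.0
```

```bash
python3 - <<'E'
from h import *
s=manip.read_state();im=manip.read_camera("wrist")[:,:,::-1].copy()
d=np.array(s["ee_pos"][:2])-[.605,-.114];print(s["ee_pos"],"stage",c*d[0]+sn*d[1],-sn*d[0]+c*d[1])
for x in(-.036,-.064,-.086):
    for y in(-.02,.02):
        a=proj("wrist",[W(x,y,.054)],s)[0];print(x,y,a.round());cv2.drawMarker(im,tuple(int(v) for v in a),(0,255,0),0,8,1)
cv2.imwrite("pics/w2.png",im)
E
```

```text
[ 0.45835055 -0.09304783  0.2407788 ] stage -0.14812953097904596 -0.001642513627858163
-0.036 -0.02 [341.  77.]
-0.036 0.02 [307.  77.]
-0.064 -0.02 [340. 102.]
-0.064 0.02 [307. 102.]
-0.086 -0.02 [340. 121.]
-0.086 0.02 [307. 121.]
```

View pics/w2.png

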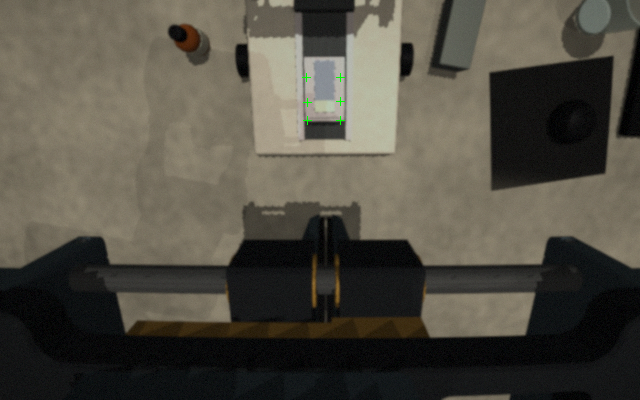

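The tab's outer face is at about row 121, so stage x ≈ -0.085 (about 49 mm short of home), centred within 2 mm. I'll come down in front of it, slowly near the stage, because the physical tip seemed to sit about 28 mm above the TCP.

Request:
apply_moves([
  [0.013,0,0.02,0,0],
  [0.013,0,0.035,0,0],
  [0,0,0.035,0,0],
  [0,0,0.035,0,0],
  [0,0,0.035,0,0],
  [0,0,0.025,0,0],
  [0,0,0.015,0,0],
  [0,0,0,0,0],
])

```text
time: 9.6
ee_pos: [0.4869, -0.098, 0.0432]
tcp_rot: [-3.141, 0.001, -0.154]
ft_force: [-0.7, -0.4, 0.3]
width: 0.0003
grasp_force: 0.0
```

Request:
apply_moves([
  [0,0,0.002,0,0],
  [0,0,0.002,0,0],
  [0,0,0.002,0,0],
  [0,0,0,0,0],
])

```text
time: 10.0
ee_pos: [0.4866, -0.0979, 0.038]
tcp_rot: [3.141, -0.001, -0.154]
ft_force: [-0.2, -0.0, -0.5]
width: 0.0001
grasp_force: 0.0
```

Request:
apply_moves([
  [0,0,0.002,0,0],
  [0,0,0.002,0,0],
  [0,0,0.002,0,0],
  [0,0,0,0,0],
])

```text
time: 10.4
ee_pos: [0.4862, -0.0977, 0.0313]
tcp_rot: [-3.142, 0.0, -0.154]
ft_force: [-0.5, -0.2, -0.5]
width: 0.0004
grasp_force: 0.0
```

Request:
apply_moves([
  [0,0,0.002,0,0],
  [0,0,0.002,0,0],
  [0,0,0,0,0],
])

```text
time: 10.7
ee_pos: [0.4862, -0.0977, 0.0273]
tcp_rot: [-3.142, 0.0, -0.154]
ft_force: [0.7, -0.6, -0.2]
width: 0.0001
grasp_force: 0.0
```

The TCP is below the stage top with no contact, so the offset is real. Lowering to about 0.012 puts the tip about 10 mm above the stage.

Request:
apply_moves([
  [0,0,0.003,0,0],
  [0,0,0.003,0,0],
  [0,0,0.003,0,0],
  [0,0,0,0,0],
])

```text
time: 11.1
ee_pos: [0.4861, -0.0977, 0.0182]
tcp_rot: [-3.141, 0.001, -0.154]
ft_force: [-0.5, 0.2, -0.5]
width: 0.0005
grasp_force: 0.0
```

Request:
apply_moves([
  [0,0,0.002,0,0],
  [0,0,0.002,0,0],
  [0,0,0.002,0,0],
  [0,0,0,0,0],
])

```text
time: 11.5
ee_pos: [0.4863, -0.0977, 0.0124]
tcp_rot: [-3.142, 0.0, -0.154]
ft_force: [0.1, -0.4, -0.5]
width: 0.0005
grasp_force: 0.0
```

```bash
python3 - <<'E'
from h import *
s=manip.read_state()
o=[]
for n in("side","scene"):
    im=manip.read_camera(n)[:,:,::-1].copy()
    x,y=proj(n,[W(-.09,0,.04)])[0].astype(int)
    o.append(cv2.resize(im[y-40:y+30,x-40:x+40],(400,350),interpolation=2))
cv2.imwrite("pics/c.png",np.hstack(o)); print(s["ft_force"])
E
```

```text
[ 0.06590443 -0.40319608 -0.53365016]
```

View pics/c.png

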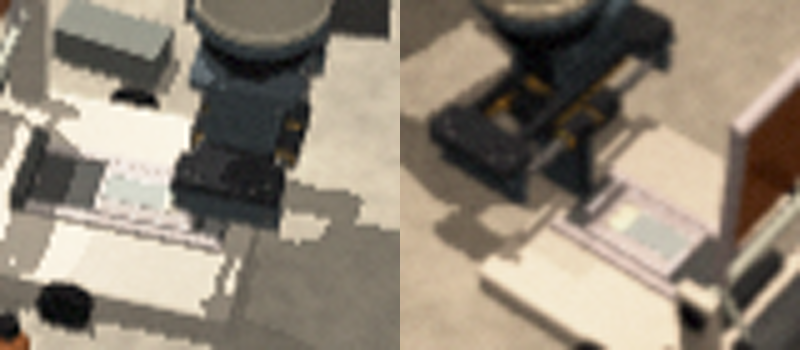

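The fingertip (right view, about (585,185)) stands between the rails just in front of the carrier. Pushing along stage +x.

Request:
apply_moves([
  [0.005,0,0,0,0],
  [0.006,0,0,0,0],
  [0.006,0,0,0,0],
  [0.006,0,0,0,0],
  [0.006,0,0,0,0],
  [0.006,0,0,0,0],
  [0.006,0,0,0,0],
  [0.006,0,0,0,0],
  [0.004,0,0,0,0],
  [0,0,0,0,0],
])

```text
time: 12.6
ee_pos: [0.5375, -0.1058, 0.0126]
tcp_rot: [3.142, -0.001, -0.154]
ft_force: [0.2, -0.4, 0.7]
width: 0.0004
grasp_force: 0.0
```

Request:
apply_moves([
  [0.003,0,0,0,0],
  [0.003,0,0,0,0],
  [0.002,0,0,0,0],
  [0,0,0,0,0],
])

```text
time: 13.0
ee_pos: [0.545, -0.1069, 0.0126]
tcp_rot: [3.142, -0.0, -0.154]
ft_force: [0.3, 0.3, -0.3]
width: 0.0004
grasp_force: 0.0
```

```bash
python3 - <<'E'
from h import *
s=manip.read_state();d=np.array(s["ee_pos"][:2])-[.605,-.114];print(s["ee_pos"],s["ft_force"],"stage",c*d[0]+sn*d[1],-sn*d[0]+c*d[1])
E
```

```text
[ 0.54503777 -0.10693189  0.01264162] [ 0.30489152  0.29607476 -0.33945903] stage -0.06033897549821713 -0.0021529318451839865
```

Request:
apply_moves([
  [0.003,0,0,0,0],
  [0.002,0,0,0,0],
  [0.002,0,0,0,0],
  [0,0,0,0,0],
])

```text
time: 13.4
ee_pos: [0.5511, -0.1078, 0.0125]
tcp_rot: [-3.142, 0.001, -0.154]
ft_force: [-4.3, -0.9, 1.1]
width: 0.0005
grasp_force: 1.8
```

Request:
apply_moves([
  [0.002,0,0,0,0],
  [0.001,0,0,0,0],
  [0,0,0,0,0],
])

```text
time: 13.7
ee_pos: [0.5511, -0.1077, 0.0123]
tcp_rot: [-3.141, 0.006, -0.154]
ft_force: [-18.2, -0.4, 13.2]
width: 0.0004
grasp_force: 8.9
```

It stalled at stage x ≈ -0.054 with 18 N, as expected for home. I'll back away and lift, then check with the wrist camera.

Request:
apply_moves([
  [-0.003,0,0,0,0],
  [-0.01,0,0,0,0],
  [-0.025,0,0,0,0],
  [-0.02,0,0,0,0],
  [-0.01,0,-0.02,0,0],
  [-0.01,0,-0.035,0,0],
  [-0.01,0,-0.035,0,0],
  [0,0,-0.035,0,0],
  [0,0,-0.035,0,0],
  [0,0,-0.02,0,0],
])

```text
time: 14.7
ee_pos: [0.4681, -0.095, 0.1953]
tcp_rot: [3.141, -0.004, -0.154]
ft_force: [-0.1, -0.7, -0.9]
width: 0.0003
grasp_force: 0.0
```

Request:
apply_moves([
  [0,0,-0.02,0,0],
  [0,0,0,0,0],
  [0,0,0,0,0],
])

```text
time: 15.0
ee_pos: [0.4674, -0.0948, 0.2125]
tcp_rot: [3.142, -0.001, -0.154]
ft_force: [0.2, -0.4, -0.4]
width: 0.0006
grasp_force: 0.0
```

```bash
python3 - <<'E'
from h import *
s=manip.read_state();im=manip.read_camera("wrist");print(s["ee_pos"],s["ft_force"])
cv2.imwrite("pics/w3.png",im[:,:,::-1])
g=cv2.cvtColor(im,cv2.COLOR_RGB2GRAY)
for z in(.038,):
  for y in(-.014,-.02):
    xs=np.arange(-.12,.062,.004);p=proj("wrist",[W(x,y,z) for x in xs],s)
    print(y,[(round(x*1000),int(g[int(round(v)),int(round(u))])) for x,(u,v) in zip(xs,p) if 0<=v<399.4])
# same columns in the earlier side view and now
side=cv2.cvtColor(manip.read_camera("side"),cv2.COLOR_RGB2GRAY)
xs=np.arange(-.11,.06,.004)
p=proj("side",[W(x,.012,.038) for x in xs]);print([(round(x*1000),int(side[int(round(v)),int(round(u))])) for x,(u,v) in zip(xs,p)])
print(angle("side"),proj("side",[shield(.099,.002,0,1.7)]))
E
```

```text
[ 0.46744989 -0.09478559  0.21250673] [ 0.23686591 -0.3777555  -0.39442987]
-0.014 [(-120, 181), (-116, 179), (-112, 174), (-108, 87), (-104, 56), (-100, 56), (-96, 57), (-92, 58), (-88, 52), (-84, 52), (-80, 57), (-76, 60), (-72, 59), (-68, 61), (-64, 61), (-60, 57), (-56, 58), (-52, 58), (-48, 62), (-44, 48), (-40, 29), (-36, 91), (-32, 164), (-28, 173), (-24, 170), (-20, 181), (-16, 180), (-12, 166), (-8, 167), (-4, 168), (0, 167), (4, 169), (8, 176), (12, 169), (16, 105), (20, 105), (24, 104), (28, 100), (32, 104), (36, 89), (40, 34), (44, 25), (48, 24), (52, 28)]
-0.02 [(-120, 179), (-116, 179), (-112, 177), (-108, 81), (-104, 57), (-100, 58), (-96, 53), (-92, 56), (-88, 56), (-84, 60), (-80, 57), (-76, 59), (-72, 59), (-68, 56), (-64, 60), (-60, 55), (-56, 57), (-52, 57), (-48, 59), (-44, 60), (-40, 52), (-36, 109), (-32, 167), (-28, 178), (-24, 181), (-20, 180), (-16, 178), (-12, 179), (-8, 179), (-4, 179), (0, 181), (4, 179), (8, 179), (12, 176), (16, 119), (20, 93), (24, 91), (28, 92), (32, 90), (36, 88), (40, 29), (44, 22), (48, 27), (52, 26)]
[(-110, 126), (-106, 95), (-102, 92), (-98, 92), (-94, 96), (-90, 92), (-86, 94), (-82, 93), (-78, 93), (-74, 95), (-70, 97), (-66, 93), (-62, 94), (-58, 94), (-54, 95), (-50, 93), (-46, 75), (-42, 64), (-38, 83), (-34, 104), (-30, 171), (-26, 196), (-22, 243), (-18, 232), (-14, 231), (-10, 216), (-6, 203), (-2, 213), (2, 205), (6, 204), (10, 213), (14, 215), (18, 182), (22, 162), (26, 148), (30, 202), (34, 155), (38, 83), (42, 64), (46, 61), (50, 87), (54, 236), (58, 240)]
[(array([288, 134,  13,  42, 285], dtype=int32), array([294.1, 153.8]))] [[292.6329442  153.51369029]]
```

The carrier's front edge is at about -37 mm, and there is no floor gap before the end stop at +40 mm. The shield is still up at about 1.7 rad and the fingers are clear.

```bash
python3 -c "
from cell import manip
print(manip.finish_job())"
```

```text
the job is handed in; nothing more can be done
None
```

The job is handed in at about 15 s: the shield stays raised at its upper stop (about 1.7 rad), the carrier is home against the end stop, and the fingers are clear; I raised the shield by pressing its counterweight roller down, since the tool can only point down.

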